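Slide the sample carrier home in its dock

ROBOT

A 7-joint arm with a two-finger parallel gripper is mounted at the origin on a cart in front of the work surface, level with it; the furniture and walls round the work are solid. World frame = base frame: x ahead of the robot, y to its left, z up, the work surface at z = 0. Lengths are in m, angles in rad, forces in N, time in s.
With the tool pointing down it reaches from about 0.4 to 0.85 m from the base axis. Payload 10.4 kg.
Tool frame: the origin (TCP) lies at the very end of the fingers, on their centre line; the grasp point (between the pads) lies r.tcp_to_grasp behind it (r.tcp_to_grasp is the distance from the TCP to the grasp point, in m); z points along the fingers, y is the line along which they close (so a half turn about z gives the same grasp; the last joint's range is limited). The gripper opens to 87 mm and grips with 3 to 60 N. Pads are 19 mm wide; open, the fingers measure 117 mm over their backs; the gripper's body (75 mm by 190 mm) begins 51 mm behind the grasp point.
Start: joints at [1.311, 0.332, -0.065, 1.46, 0.022, 1.35, -0.088], TCP at [0.147, -0.608, 0.223] pointing down, gripper open.
Joint ranges: [-2.6, 2.6], [-0.5, 2.12], [-1.47, 1.34], [0.16, 2.42], [-1.27, 4.41], [0.06, 2.06], [-2.6, 2.6]. Speed limits (rad/s): [2.22, 2.22, 2.79, 2.79, 3.14, 3.14, 3.14].

INTERFACE

Orientations are given as a unit quaternion [x, y, z, w].
In Python, from bench import monitor, cams, ticket, r gives the robot as it stands.
- The arm moves only by the shell command python3 -m crank 'ROWS' [OPENING] [FORCE]. ROWS is a JSON object whose one key "steps" holds a list of rows, each a list of 2 entries, a list of its own where there are three numbers: the shift along the world's x, y, z in units of 25 mm (1.0 is 25 mm), then the turn, a rotation vector about the world's x, y, z in units of 5 degrees (1.0 is 5 degrees). In form: {"steps": [[[x, y, z], [ax, ay, az]], ...]}. A call has 1 to 10 rows; each row shifts and turns the commanded pose from where the row before left it; what a row does not reach is not made up. A row lasts 1/12 s, in which the tool goes at most 41.7 mm and 7.16 degrees, less where a joint would pass 70% of its speed; a pose out of reach is approached as far as the arm can. A call is refused whole if a number of a shift passes 1 or a number of a turn 1, either way. A call with a gripper value outside its range is refused whole. OPENING is the finger opening in mm, from 0 to 87, set as the call begins (- or left out, the last holds). The fingers move at their own pace and stop on an object; FORCE is the grip in N (left out, the last holds). Time passes only in rows, so rows that do not move let the fingers close. It gives the time, the measured TCP pose, the force, the opening and the grip force at its end, in the units of the state.
- monitor.read_state(): the state, without advancing time (a new reading comes with each control period).
- cams.camera(name): name is "side" or "top" or "wrist"; returns a dict with "pixels" (480x640x3 uint8, blue, green, red), "z_map" (480x640 float32, m along the optical axis (not along the pixel's ray), 0 where there is no reading), "vfov" (degrees; the focal length in pixels is half the picture's height over the tangent of half this angle, whatever the lens; pixels are square), "cx", "cy" (the principal point, pixels), "T" (4x4, takes a point from camera to world coordinates). Camera axes: x right, y up, looking along -z (the intrinsics and any distortion apply to the point x, -y, -z); pixel columns grow to the right and rows downward; lengths in m; the calibration is good to about 2 mm. A picture is of the moment at which its call begins.
- ticket.close_job(): hands the job in; it is judged then, once.
The state is a dict: "time": time; "joint_positions": joint angles; "joint_vel": joint speeds; "joint_torque": joint torques, N m; "ee_pos": TCP position; "eef_rot": TCP orientation; "ft_force": force on the tool from outside, world axes, zero at the start; "torque": the same for the moment, N m; "width": finger opening in m; "grip_force": force on a finger pad.
Only numpy, scipy, OpenCV 4.12 (cv2) and the standard library are available. Lean on these libraries where they do the work, as an engineer would, in place of code of your own. Each camera call takes 0.05 s, during which the arm holds its last target. There are 200 camera calls.

TASK

Press down on the rubber pad of the thin carrier plate and drag it flat over the bench into the open mouth of the three-sided dock, then on under the sprung roller until its front edge stops fully home against the end stop, and let go. Touch the carrier only on its rubber pad, never load it with more than 40 N, never lift or tip it, and leave the timer, the bottle and the tape roll where they are.

Things in the scene. Friction and masses are not known exactly. Their poses are not given: they have to be found in the camera images.
- carrier: Bare aluminium plate 100 (its x) x 120 (its y) x 4 mm, loose and flat on the bench (z = 0), 0.14 to 0.28 kg, slick underside (friction about 0.2). Too wide to grasp across, too thin to grasp at an edge. Origin: centre of the underside, z up. Both ends are alike, so either short edge may lead; at the start its -y edge faces the dock (within about 50 degrees).
- pad (a point): Centre of the top face of the black rubber pad 84 (carrier x) x 70 (y) x 3 mm glued on the middle of the carrier's top; 7 mm above the carrier's underside, axes as the carrier's. It yields a few tenths of a millimetre under 15 N and grips well (friction about 1).
- dock: Fixed aluminium frame on the bench, no floor: two guide rails along its y (y = -60 to +57 mm), 10 mm high and wide, inner faces at x = +-51.5 mm (1.5 mm play each side). The carrier enters at +y, moving along the dock's -y, and is home against the 10 mm high end stop, whose face is at y = -60 mm. Origin: on the bench, where the carrier's origin lies when home with its y along the dock's y.
- mouth (a point): Middle of the dock's open mouth, on the bench, at dock y = +82 mm. Here the flared ends of the rails, 10 mm high, stand 135 mm apart; they narrow to the 103 mm between the rails at y = +55 mm.
- bracket (a point): Top middle of the grey bracket behind the end stop that carries the roller: 34 mm wide, reaching from dock y = -86 to -40 mm, its top 34 mm above the bench; it overhangs the last 20 mm of the seat, clear of the pad of a carrier that is home (pad y = -35 to +35 mm).
- roller (a joint): Height (m) by which the sprung steel roller is raised: 12 mm diameter, 20 mm wide, axle along dock x, centred at dock x = 0, y = -46 mm. 0: down, lowest point 2.5 mm above the bench; the carrier's front edge meets it some 18 mm before home and is pushed under with about 7 N. About 0.0015 when it rides on the carrier. Preload 4 N, spring 500 N/m.
- timer: White bench timer lying flat, 62 x 66 x 19 mm, origin at the centre of its underside. Bystander.
- bottle: Reagent bottle with blue cap, 56 mm diameter, 105 mm high, standing, origin at the centre of its underside. Bystander.
- tape: Roll of tape lying flat, 104 mm diameter, 25 mm high, origin at the centre of its underside. Bystander.

How it is judged:
On the way:
1. the carrier, pressed on its rubber pad, has entered between the guide rails (y of carrier in the frame of dock below 0.07 m and x of carrier in the frame of dock between -0.008 and 0.008 m and contact force between the fingers and carrier_c1 above 1.5 N), for 0.05 s.
At the end, for the whole second after the job is handed in: The carrier lies flat and at rest between the rails of the dock, its front edge against the end stop (within 2.5 mm), in line with the dock (within 4 mm and 0.05 rad), the roller riding on top of it, and the robot has let go (y of carrier in the frame of dock between -0.003 and 0.0025 m and x of carrier in the frame of dock between -0.004 and 0.004 m and angle between the y axis of carrier and the y axis of dock, either way round below 0.05 rad and angle between carrier's own z axis and vertical below 0.03 rad and value of joint roller above 0.0007 m and linear speed of carrier below 0.01 m/s); the robot touches nothing.
It fails at once if the carrier is loaded by the fingers with more than 40 N (contact force between the fingers and carrier above 40 N).
It fails at once if the fingers touch the bare metal of the carrier instead of its rubber pad (contact force between the fingers and carrier_c0 above 1 N).
It fails at once if the carrier is lifted or tipped (height (world z) of carrier above 0.012 m or angle between carrier's own z axis and vertical above 0.12 rad).
It fails at once if the timer, the bottle or the tape roll is moved (distance of any of timer, bottle, tape from where it was at the start of the episode above 0.012 m).
It also fails if it takes over 64 s, if anything falls off the work surface, if the arm or the gripper's body presses on something with over 40 N, if the wrist force passes 120 N, or if a joint passes its speed limit or range.

## Working session

There is one attempt and no reset: what is moved stays moved. The work goes in short steps, Python scripts to look and compute and a shell command to move; the robot and the scene stay as the last step left them, time stands still between calls to the robot, and variables do not carry over. Pictures are saved under pics/ and viewed, at most 10 in all, crops included, and the job is handed in when it is done.

```bash
ls; mkdir -p pics; cat > h.py <<'E'
import numpy as np, cv2
from bench import monitor, cams, ticket, r
def ray(c,u,v):
    f=240/np.tan(np.radians(c["vfov"])/2)
    return np.array([(u-c["cx"])/f,-(v-c["cy"])/f,-1.0])
def world(c,u,v,d=None):
    d=c["z_map"][int(round(v)),int(round(u))] if d is None else d
    return (c["T"]@np.append(ray(c,u,v)*d,1))[:3]
def atz(c,u,v,z):
    R=c["T"][:3,:3]@ray(c,u,v); o=c["T"][:3,3]
    return o+R*(z-o[2])/R[2]
E
python3 - <<'E'
from h import *
import pickle
print(monitor.read_state(), r.tcp_to_grasp)
for n in("top","side","wrist"):
    c=cams.camera(n); cv2.imwrite(f"pics/{n}0.png",c["pixels"]); pickle.dump(c,open(n+"0.pkl","wb"))
    print(n,[k for k in c],c["vfov"],c["cx"],c["cy"],c["T"].round(3).tolist())
E
```

```text
pics
{'time': 0.0, 'joint_positions': array([ 1.31140172,  0.33289186, -0.0647067 ,  1.46094017,  0.02158434,
        1.34992984, -0.08852289]), 'joint_vel': array([ 0.00083533,  0.00062115, -0.00053629, -0.00020397, -0.00073034,
       -0.00030171, -0.00060677]), 'joint_torque': array([ 5.07401073e-04, -6.23252463e+01,  2.44996359e-02, -3.89902103e+01,
       -6.14845916e-02,  3.95232753e-02,  1.44660626e-04]), 'ee_pos': array([ 0.146526  , -0.60717018,  0.22174203]), 'eef_rot': array([ 9.92998896e-01,  1.18121334e-01, -1.12789798e-04, -7.28504923e-04]), 'ft_force': array([1.37185249, 0.28963913, 0.27045085]), 'torque': array([-0.00529631,  0.03103615, -0.01886312]), 'grip_force': 0.0, 'width': 0.08723966406876302} 0.0187
top ['pixels', 'z_map', 'vfov', 'cx', 'cy', 'T'] 46.50266735129525 319.61526614756025 239.8745007975497 [[-0.029, 0.997, -0.073, 0.48], [-1.0, -0.029, -0.006, 0.028], [-0.009, 0.073, 0.997, 1.181], [0.0, 0.0, 0.0, 1.0]]
side ['pixels', 'z_map', 'vfov', 'cx', 'cy', 'T'] 54.913781208271764 321.17169074829974 235.38094420463608 [[-0.998, -0.038, 0.045, 0.594], [0.059, -0.644, 0.763, 0.778], [0.0, 0.764, 0.645, 0.716], [0.0, 0.0, 0.0, 1.0]]
wrist ['pixels', 'z_map', 'vfov', 'cx', 'cy', 'T'] 58.98932829616475 312.30734070035334 236.6877105936166 [[0.235, 0.926, 0.296, 0.229], [-0.972, 0.224, 0.07, -0.588], [-0.002, -0.305, 0.952, 0.384], [0.0, 0.0, 0.0, 1.0]]
```

View pics/top0.png

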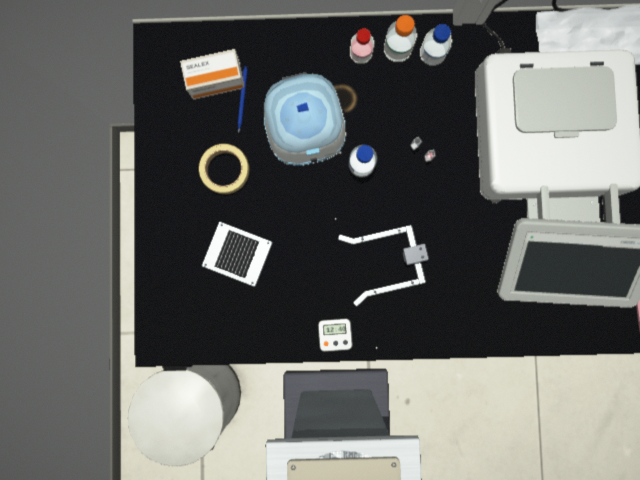

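View pics/side0.png

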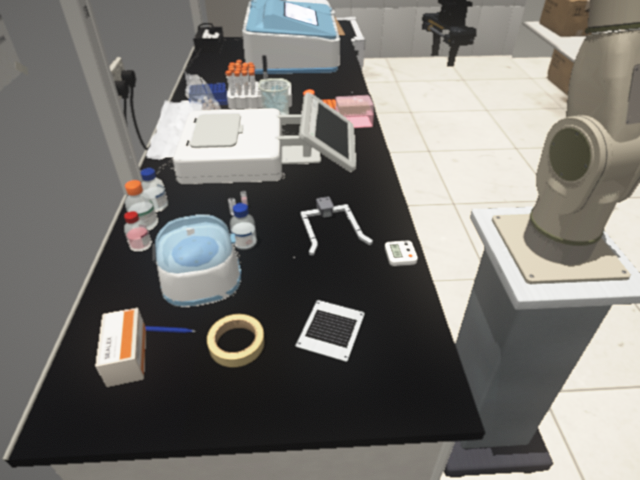

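Top: carrier at about (237,254), dock with its mouth on the left at about (350,270), bracket (415,254), timer (335,335), bottle (363,160), tape (224,168). Side shows the same layout: carrier (332,330), dock (335,230).

```bash
python3 - <<'E'
from h import *
import pickle
t=pickle.load(open("top0.pkl","rb")); s=pickle.load(open("side0.pkl","rb"))
def tri(a,b):
    A=[];B=[]
    for c,p in((t,a),(s,b)):
        d=c["T"][:3,:3]@ray(c,*p); d/=np.linalg.norm(d); P=np.eye(3)-np.outer(d,d); A.append(P);B.append(P@c["T"][:3,3])
    return np.linalg.solve(sum(A),sum(B)).round(4)
for n,c,lo,hi in(("top",t,(195,215),(280,295)),("side",s,(290,295),(375,365))):
    g=cv2.cvtColor(c["pixels"],6)[lo[1]:hi[1],lo[0]:hi[0]]
    k,_=cv2.findContours((g>120).astype(np.uint8),0,2)
    k=max(k,key=cv2.contourArea)+np.array(lo)
    q=cv2.approxPolyDP(cv2.convexHull(k),6,True)[:,0]
    print(n,q.tolist(),[atz(c,*p,.004).round(4).tolist() for p in q])
for n,a,b in (("mouthR",(341,237),(313,251)),("mouthL",(357,303),(369,241)),("bracket",(415,254),(324,205))):
    print(n,tri(a,b),atz(t,*a,.01).round(3),atz(s,*b,.01).round(3), world(t,*a).round(3))
for n,p in(("timer",(335,335)),("bottle",(364,154)),("tape",(224,168))): print(n,atz(t,*p,.02).round(3))
E
```

```text
top [[219, 222], [271, 242], [254, 285], [202, 266]] [[0.6102, 0.2476, 0.004], [0.5644, 0.1383, 0.004], [0.4749, 0.1761, 0.004], [0.518, 0.285, 0.004]]
side [[317, 300], [363, 312], [347, 360], [296, 346]] [[0.5642, 0.1399, 0.004], [0.4742, 0.1772, 0.004], [0.5175, 0.2875, 0.004], [0.6092, 0.2514, 0.004]]
mouthR [ 0.5681 -0.0096  0.0049] [ 0.57 -0.01  0.01] [ 0.566 -0.004  0.01 ] [ 0.57  -0.01   0.012]
mouthL [ 0.4315 -0.0392  0.0025] [ 0.431 -0.039  0.01 ] [ 0.434 -0.031  0.01 ] [ 0.431 -0.038  0.013]
bracket [ 0.53   -0.1616  0.022 ] [ 0.53  -0.163  0.01 ] [ 0.53  -0.178  0.01 ] [ 0.529 -0.16   0.032]
timer [0.368 0.009 0.02 ]
bottle [ 0.743 -0.063  0.02 ]
tape [0.722 0.232 0.02 ]
```

```bash
python3 -m crank '{"steps":[[[0.5,1,0.1],[0,0,0]],[[0.5,1,0.1],[0,0,0]],[[0.5,1,0.1],[0,0,0]],[[0.5,1,0.1],[0,0,0]],[[0.5,1,0.1],[0,0,0]],[[0.5,1,0.1],[0,0,0]],[[0.5,1,0.1],[0,0,0]],[[0.5,1,0.1],[0,0,0]],[[0.5,1,0.1],[0,0,0]],[[0.5,1,0.1],[0,0,0]]]}'
```

```text
time: 0.98
ee_pos: [0.272, -0.3562, 0.2475]
eef_rot: [0.993, 0.118, -0.0, 0.0]
ft_force: [0.5, -0.0, -0.3]
width: 0.0867
grip_force: 0.0
```

```bash
python3 -m crank '{"steps":[[[0.4,1,0],[0,0,0]],[[0.6,1,0],[0,0,0]],[[0.6,1,0],[0,0,0]],[[0.6,1,0],[0,0,0]],[[0.6,1,0],[0,0,-0.5]],[[0.6,1,0],[0,0,-0.5]],[[0.5,1,0],[0,0,-0.5]],[[0.5,1,0],[0,0,-0.5]],[[0.5,1,0],[0,0,-0.5]],[[0.5,1,0],[0,0,-0.2]]]}'
python3 -m crank '{"steps":[[[0.4,1,0],[0,0,0]],[[0.4,1,0],[0,0,0]],[[0.3,1,0],[0,0,0]],[[0.3,1,0],[0,0,0]],[[0.3,1,0],[0,0,0]],[[0,1,0],[0,0,0]],[[0,1,0],[0,0,0]],[[0,0,0],[0,0,0]],[[0,0,0],[0,0,0]],[[0,0,0],[0,0,0]]]}' 40 20
python3 - <<'E'
from h import *
import pickle
c=cams.camera("wrist"); cv2.imwrite("pics/w1.png",c["pixels"]); pickle.dump(c,open("w1.pkl","wb"))
E
```

```text
time: 1.82
ee_pos: [0.4069, -0.1062, 0.2475]
eef_rot: [1.0, -0.001, -0.0, 0.0]
ft_force: [1.1, -0.2, -0.1]
width: 0.0872
grip_force: 0.0
time: 2.65
ee_pos: [0.449, 0.0667, 0.2474]
eef_rot: [1.0, 0.0, -0.0, 0.0]
ft_force: [-0.0, -0.8, 0.3]
width: 0.0407
grip_force: 0.0
```

View pics/w1.png

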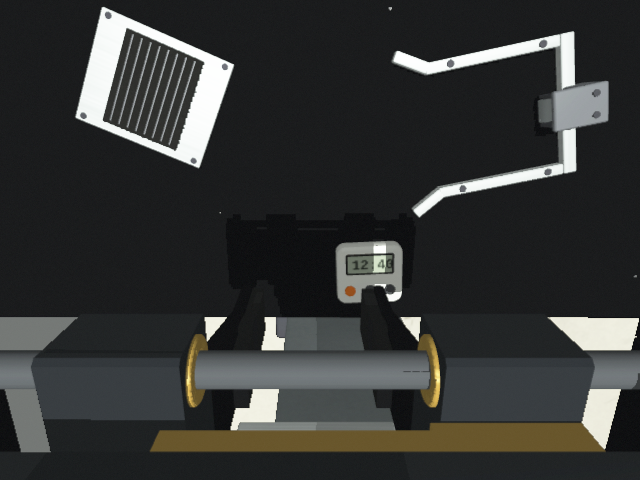

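Wrist picture: carrier corners at about (103,8), (233,66), (199,167), (77,117); the dock's mouth tips at (396,57) and (417,212), end stop at u≈567, bracket (582,105).

```bash
cat >> h.py <<'E'
def quad(c,lo,hi,th=120):
    g=cv2.cvtColor(c["pixels"],6)[lo[1]:hi[1],lo[0]:hi[0]]
    k=max(cv2.findContours((g>th).astype(np.uint8),0,2)[0],key=cv2.contourArea)
    h=cv2.convexHull(k)+np.array(lo)
    W=np.array([atz(c,*p,.004)[:2] for p in h[:,0]])*1000
    return cv2.minAreaRect(W.astype(np.float32))
def band(c,lo,hi,th=120,z=.010):
    g=cv2.cvtColor(c["pixels"],6)[lo[1]:hi[1],lo[0]:hi[0]]
    v,u=np.nonzero(g>th)
    W=np.array([atz(c,a+lo[0],b+lo[1],z)[:2] for a,b in zip(u,v)])*1000
    zz=np.array([world(c,a+lo[0],b+lo[1])[2] for a,b in zip(u,v)])
    f=cv2.fitLine(W.astype(np.float32),cv2.DIST_HUBER,0,.01,.01)[:,0]
    n=np.array([-f[1],f[0]]); e=(W-f[2:])@n
    return f,len(W)*(np.linalg.norm(world(c,lo[0]+5,lo[1]+5)-world(c,lo[0]+6,lo[1]+5))),np.percentile(e,[2,98]),np.median(zz)
E
python3 - <<'E'
from h import *
import pickle
c=pickle.load(open("w1.pkl","rb"))
print("carrier mm",quad(c,(60,0),(250,185)))
for n,lo,hi in(("up",(445,35),(540,75)),("low",(455,165),(545,205)),("stopU",(555,52),(585,82)),("stopL",(555,132),(585,158))):
    f,_,e,z=band(c,lo,hi); print(n,f,np.degrees(np.arctan2(f[1],f[0])),e,z)
print([world(c,*p).round(4).tolist() for p in((150,35),(130,80),(215,75),(300,30))])
E
```

```text
carrier mm ((542.284912109375, 210.66006469726562), (119.95435333251953, 100.00151062011719), 67.24214935302734)
up [ 2.0350017e-01 -9.7907490e-01  5.7333728e+02 -9.0808617e+01] -78.25828 [-4.7237821   4.64488169] 0.00950854561791084
low [ 1.99048206e-01 -9.79989707e-01  4.63570099e+02 -1.12258354e+02] -78.51869 [-5.6706489  5.4487824] 0.009443335920083784
stopU [ 9.5253146e-01  3.0444026e-01  5.6317548e+02 -1.5652550e+02] 17.724491 [-6.41731775  6.49350358] 0.009403367364913817
stopL [ 9.5235014e-01  3.0500683e-01  4.9612234e+02 -1.7025937e+02] 17.758575 [-6.2918429  6.3977253] 0.00950287196242397
[[0.5888, 0.2084, 0.0026], [0.5517, 0.229, 0.0066], [0.5562, 0.1538, 0.0026], [0.5933, 0.0774, 0.0]]
```

```bash
python3 -m crank '{"steps":[[[0.5,0.6,-0.5],[0,0,1]],[[0.5,0.6,-0.5],[0,0,1]],[[0.5,0.6,-0.5],[0,0,1]],[[0.5,0.6,-0.5],[0,0,1]],[[0.5,0.6,-0.5],[0,0,1]],[[0.5,0.6,-0.5],[0,0,1]],[[0.5,0.6,-0.5],[0,0,1]],[[0.23,0.6,-0.5],[0,0,1]],[[0,0.6,-0.5],[0,0,1]],[[0,0.36,-0.5],[0,0,1]]]}' 36
python3 -m crank '{"steps":[[[0,0,-0.5],[0,0,1]],[[0,0,-0.5],[0,0,1]],[[0,0,-0.5],[0,0,1]],[[0,0,-0.5],[0,0,0.45]],[[0,0,-0.5],[0,0,0]],[[0,0,-0.4],[0,0,0]],[[0,0,-0.3],[0,0,0]],[[0,0,-0.2],[0,0,0]],[[0,0,0],[0,0,0]],[[0,0,0],[0,0,0]]]}'
python3 - <<'E'
from h import *
s=monitor.read_state(); print(s["ee_pos"],s["eef_rot"],s["ft_force"],s["torque"],s["joint_positions"].round(2))
c=cams.camera("side"); cv2.imwrite("pics/s2.png",c["pixels"][260:420,240:420].repeat(3,0).repeat(3,1))
E
```

```text
time: 3.53
ee_pos: [0.5427, 0.2117, 0.1214]
eef_rot: [0.905, 0.425, -0.0, -0.0]
ft_force: [0.4, 0.3, -0.2]
width: 0.0358
grip_force: 0.0
time: 4.37
ee_pos: [0.5425, 0.2115, 0.0378]
eef_rot: [0.832, 0.554, 0.0, 0.0]
ft_force: [-0.1, 0.8, -0.1]
width: 0.0359
grip_force: 0.0
[0.54250677 0.21151942 0.03777505] [8.32463976e-01 5.54079157e-01 1.14832518e-04 6.04685692e-05] [-0.13696905  0.82336933 -0.06526491] [-0.01443887 -0.08057004 -0.03593   ] [ 0.31  0.63 -0.98  1.73  0.58  1.1  -1.25]
```

View pics/s2.png

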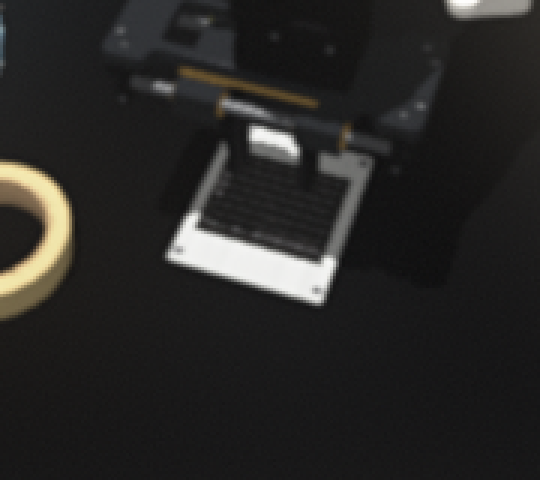

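Side crop: fingers hover over the pad (tips about (240,170) and (310,185) in the crop), spread along the carrier's x. Going down.

```bash
python3 -m crank '{"steps":[[[0,0,-0.5],[0,0,0]],[[0,0,-0.4],[0,0,0]],[[0,0,-0.2],[0,0,0]],[[0,0,-0.06],[0,0,0]],[[0,0,0],[0,0,0]],[[0,0,0],[0,0,0]]]}'
python3 -m crank '{"steps":[[[0,0,-0.04],[0,0,0]],[[0,0,0],[0,0,0]],[[0,0,0],[0,0,0]]]}'
python3 -m crank '{"steps":[[[0,0,-0.04],[0,0,0]],[[0,0,0],[0,0,0]],[[0,0,0],[0,0,0]]]}'
```

```text
time: 4.92
ee_pos: [0.5423, 0.2115, 0.0083]
eef_rot: [0.832, 0.554, -0.0, -0.0]
ft_force: [0.1, -0.3, 0.1]
width: 0.0357
grip_force: 0.0
time: 5.17
ee_pos: [0.5424, 0.2115, 0.0076]
eef_rot: [0.832, 0.554, 0.0, 0.0]
ft_force: [-0.5, -0.3, -0.3]
width: 0.0361
grip_force: 0.1
time: 5.42
ee_pos: [0.5426, 0.2116, 0.0075]
eef_rot: [0.832, 0.554, 0.0, 0.0]
ft_force: [-3.4, -1.5, 9.4]
width: 0.0359
grip_force: 5.3
```

```bash
python3 -m crank '{"steps":[[[0,0,-0.02],[0,0,0]],[[0,0,0],[0,0,0]],[[0,0,0],[0,0,0]]]}'
python3 -m crank '{"steps":[[[-0.1,-0.2,0],[0,0,0.2]],[[-0.1,-0.2,0],[0,0,0.2]],[[-0.1,-0.2,0],[0,0,0.2]],[[0,0,0],[0,0,0]]]}'
```

```text
time: 5.67
ee_pos: [0.5428, 0.2117, 0.0075]
eef_rot: [0.832, 0.554, 0.0, 0.0]
ft_force: [-4.7, -2.7, 15.3]
width: 0.0359
grip_force: 7.6
time: 6.0
ee_pos: [0.5358, 0.1969, 0.0075]
eef_rot: [0.817, 0.576, 0.001, 0.0]
ft_force: [-1.1, 0.9, 11.8]
width: 0.0364
grip_force: 5.7
```

```bash
python3 -m crank '{"steps":[[[-0.1,-0.3,0],[0,0,0.3]],[[-0.1,-0.3,0],[0,0,0.3]],[[-0.1,-0.3,0],[0,0,0.3]],[[-0.1,-0.3,0],[0,0,0.3]],[[-0.1,-0.3,0],[0,0,0.3]],[[0,0,0],[0,0,0]]]}'
```

```text
time: 6.5
ee_pos: [0.5234, 0.1588, 0.0075]
eef_rot: [0.778, 0.628, 0.001, 0.0]
ft_force: [-1.3, -1.7, 13.8]
width: 0.0358
grip_force: 6.7
```

```bash
python3 -m crank '{"steps":[[[-0.1,-0.3,0],[0,0,0.32]],[[-0.1,-0.3,0],[0,0,0.32]],[[-0.1,-0.3,0],[0,0,0.32]],[[-0.1,-0.3,0],[0,0,0.32]],[[-0.1,-0.3,0],[0,0,0.32]],[[-0.1,-0.3,0],[0,0,0.32]],[[-0.1,-0.3,0],[0,0,0.32]],[[-0.1,-0.3,0],[0,0,0.32]],[[0,0,0],[0,0,0]],[[0,0,0],[0,0,0]]]}'
python3 - <<'E'
from h import *
c=cams.camera("wrist"); cv2.imwrite("pics/w3.png",c["pixels"])
c=cams.camera("top"); cv2.imwrite("pics/t3.png",c["pixels"][190:340,200:450].repeat(3,0).repeat(3,1))
E
```

```text
time: 7.33
ee_pos: [0.5036, 0.0988, 0.0074]
eef_rot: [0.703, 0.711, 0.001, 0.001]
ft_force: [-2.2, -2.9, 14.7]
width: 0.036
grip_force: 7.7
```

View pics/w3.png

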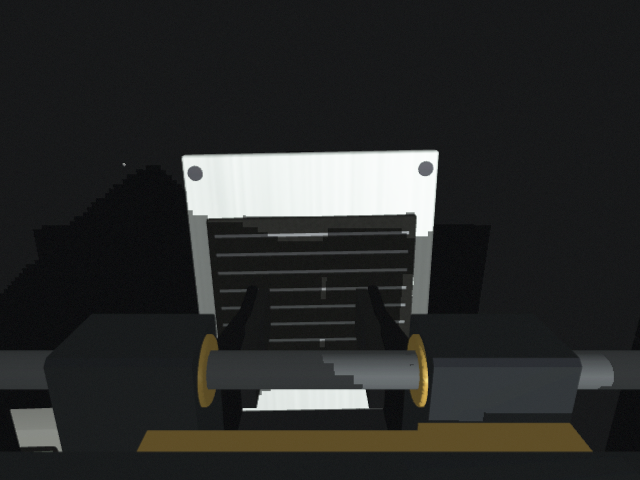

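Wrist view: carrier under the fingers, rear edge from (183,156) to (438,151), nearly level with the tool. Compute the carrier's pose from that edge.

```bash
cat >> h.py <<'E'
def pose(show=True):
    c=cams.camera("wrist"); g=cv2.cvtColor(c["pixels"],6)
    P=[]
    for u in range(230,400,4):   # rear edge, from the dark above
        col=g[60:230,u].astype(int); P.append((u,60+np.argmax(col>120)-.5))
    Q=[]
    for v in range(175,200,2):
        w=np.nonzero(g[v,140:480]>120)[0]; Q.append(((w[0]+w[-1])/2+140,v))
    W=np.array([atz(c,*p,.004)[:2] for p in P])*1000
    f=cv2.fitLine(W.astype(np.float32),cv2.DIST_HUBER,0,.01,.01)[:,0]
    x=f[:2]*np.sign(f[0]); y=np.array([-x[1],x[0]])
    M=np.mean([atz(c,*q,.004)[:2] for q in Q],0)*1000
    o=f[2:]+x*((M-f[2:])@x)-60*y
    D=np.array([[.9795,.2013],[-.2013,.9795]]); d=D@(o-[518,-99.5])
    s=monitor.read_state(); R=s["eef_rot"]; 
    print("carrier world",o.round(1),"yaw",np.degrees(np.arctan2(x[1],x[0])).round(2),"dock xy",d.round(1),"tool",(s["ee_pos"]*1000).round(1),"tool dock",(D@(s["ee_pos"][:2]*1000-[518,-99.5])).round(1),"toolyaw",(2*np.degrees(np.arctan2(R[1],R[0]))-90).round(2),"F",s["ft_force"].round(1))
    return c
E
python3 -c "
from h import *
pose()"
```

```text
carrier world [504.7 104. ] yaw 1.8 dock xy [ 27.9 202. ] tool [503.6  98.7   7.4] tool dock [ 25.8 197.1] toolyaw 0.61 F [-2.9 -3.7 16.4]
```

View pics/t3.png

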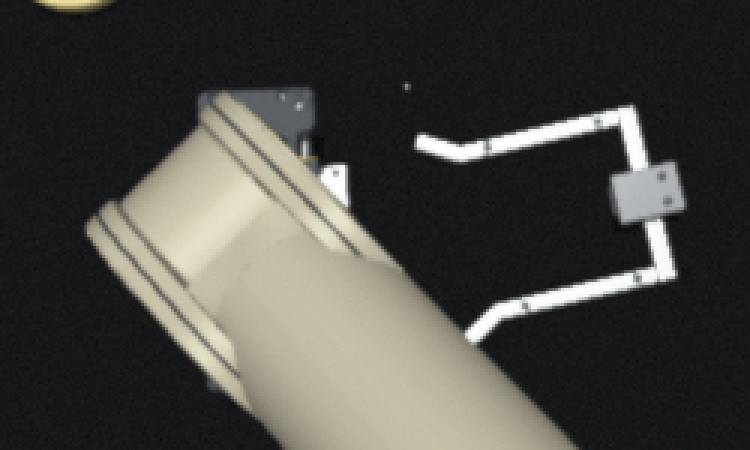

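Top crop: dock intact, mouth ahead, arm masks the carrier. Line up in front of the mouth.

```bash
python3 -m crank '{"steps":[[[-0.085,-0.28,0],[0,0,0.245]],[[-0.085,-0.28,0],[0,0,0.245]],[[-0.085,-0.28,0],[0,0,0.245]],[[-0.085,-0.28,0],[0,0,0.245]],[[-0.085,-0.28,0],[0,0,0.245]],[[-0.085,-0.28,0],[0,0,0.245]],[[-0.085,-0.28,0],[0,0,0.245]],[[-0.085,-0.28,0],[0,0,0.245]],[[0,0,0],[0,0,0]]]}'
python3 -c "
from h import *
pose()"
```

```text
time: 8.23
ee_pos: [0.4867, 0.0428, 0.0074]
eef_rot: [0.64, 0.769, 0.001, 0.001]
ft_force: [-0.7, -0.2, 14.5]
width: 0.036
grip_force: 7.1
carrier world [487.3  49.1] yaw 12.26 dock xy [ -0.2 151.7] tool [486.8  42.8   7.4] tool dock [ -2.  145.7] toolyaw 10.41 F [-1.8 -1.3 15.3]
```

```bash
python3 -m crank '{"steps":[[[0.06,-0.294,0],[0,0,-0.06]],[[0.06,-0.294,0],[0,0,-0.06]],[[0.06,-0.294,0],[0,0,0]],[[0.06,-0.294,0],[0,0,0]],[[0.06,-0.294,0],[0,0,0]],[[0.06,-0.294,0],[0,0,0]],[[0.06,-0.294,0],[0,0,0]],[[0.06,-0.294,0],[0,0,0]],[[0,0,0],[0,0,0]]]}'
python3 -c "
from h import *
pose()"
```

```text
time: 9.03
ee_pos: [0.4992, -0.0163, 0.0074]
eef_rot: [0.644, 0.765, 0.001, 0.001]
ft_force: [0.6, -1.9, 11.9]
width: 0.0357
grip_force: 6.3
carrier world [508.6  -7.5] yaw 12.66 dock xy [ 9.3 92. ] tool [499.2 -16.3   7.5] tool dock [-1.7 85.3] toolyaw 9.78 F [ 0.8 -2.1 12.5]
```

```bash
python3 - <<'E'
s=open("h.py").read()
s=s.replace("w=np.nonzero(g[v,140:480]>120)[0]; Q.append(((w[0]+w[-1])/2+140,v))",
"b=np.nonzero(g[v]<=120)[0]; l=b[b<315].max(); h=b[b>315].min(); Q.append(((l+h)/2,v))")
s=s.replace("    W=np.array([atz(c,*p,.004)[:2] for p in P])*1000\n    f=","    print('rowspan',l,h,[p[1] for p in P][::10])\n    W=np.array([atz(c,*p,.004)[:2] for p in P])*1000\n    f=")
open("h.py","w").write(s)
E
python3 -c "
from h import *
c=pose();cv2.imwrite('pics/w4.png',c['pixels'])"
```

```text
rowspan 227 433 [np.float64(152.5), np.float64(150.5), np.float64(148.5), np.float64(146.5), np.float64(143.5)]
carrier world [508.6  -7.5] yaw 12.66 dock xy [ 9.4 92. ] tool [499.2 -16.3   7.4] tool dock [-1.7 85.3] toolyaw 9.78 F [ 1.1 -1.8 13. ]
```

View pics/w4.png

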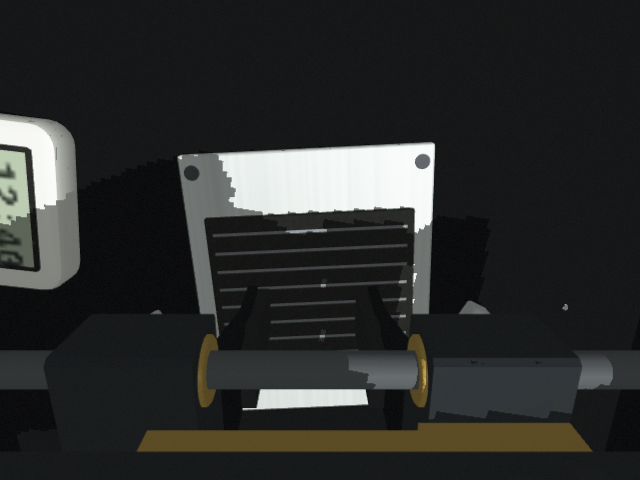

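The dark patch on the plate's left is only a shadow; real plate edges at v=187 are u≈184 and 433, so the carrier is centred (x≈0) and about 1° over-turned. Continue with a small correction.

```bash
sed -i 's/b=np.nonzero(g\[v\]<=120)/b=np.nonzero(g[v]<=65)/; s/col>120/col>65/' h.py
python3 -m crank '{"steps":[[[0.04,-0.2,0],[0,0,-0.1]],[[0.04,-0.2,0],[0,0,-0.1]],[[0.04,-0.2,0],[0,0,-0.05]],[[0.04,-0.2,0],[0,0,0]],[[0.04,-0.2,0],[0,0,0]],[[0.04,-0.2,0],[0,0,0]],[[0,0,0],[0,0,0]]]}'
python3 -c "
from h import *
pose()"
```

```text
time: 9.72
ee_pos: [0.505, -0.0458, 0.0075]
eef_rot: [0.652, 0.758, 0.001, 0.001]
ft_force: [0.1, -0.0, 11.3]
width: 0.0357
grip_force: 6.2
rowspan 180 431 [np.float64(151.5), np.float64(148.5), np.float64(145.5), np.float64(143.5), np.float64(140.5)]
carrier world [505.9 -38.1] yaw 12.61 dock xy [ 0.5 62.5] tool [505.  -45.8   7.5] tool dock [-1.9 55.2] toolyaw 8.55 F [ 0.8 -0.7 12.2]
```

```bash

python3 -m crank '{"steps":[[[0.04,-0.2,-0.01],[0,0,0]],[[0.04,-0.2,-0.01],[0,0,0]],[[0.04,-0.2,0],[0,0,0]],[[0.04,-0.2,0],[0,0,0]],[[0.04,-0.2,0],[0,0,0]],[[0.04,-0.2,0],[0,0,0]],[[0.04,-0.2,0],[0,0,0]],[[0,0,0],[0,0,0]]]}'
python3 -c "
from h import *
pose()"
```

```text
time: 10.43
ee_pos: [0.5125, -0.0804, 0.0074]
eef_rot: [0.652, 0.758, 0.001, 0.001]
ft_force: [0.4, 1.1, 16.0]
width: 0.0362
grip_force: 8.3
rowspan 180 431 [np.float64(151.5), np.float64(148.5), np.float64(145.5), np.float64(142.5), np.float64(140.5)]
carrier world [513.2 -72.8] yaw 12.6 dock xy [ 0.7 27.1] tool [512.5 -80.4   7.4] tool dock [-1.6 19.8] toolyaw 8.57 F [-0.   1.5 16.3]
```

```bash

python3 -m crank '{"steps":[[[0,0,-0.02],[0,0,0]],[[0.04,-0.2,0],[0,0,0]],[[0.04,-0.2,0],[0,0,0]],[[0.04,-0.2,0],[0,0,0]],[[0,0,0],[0,0,0]]]}'
python3 -c "
from h import *
pose()"
python3 -m crank '{"steps":[[[0.02,-0.1,0],[0,0,0]],[[0.02,-0.1,0],[0,0,0]],[[0.02,-0.1,0],[0,0,0]],[[0.02,-0.1,0],[0,0,0]],[[0,0,0],[0,0,0]]]}'
python3 -c "
from h import *
pose()"
```

```text
time: 10.9
ee_pos: [0.5153, -0.0936, 0.0074]
eef_rot: [0.652, 0.758, 0.002, 0.001]
ft_force: [-3.6, 7.3, 24.4]
width: 0.0363
grip_force: 12.1
rowspan 180 431 [np.float64(151.5), np.float64(148.5), np.float64(145.5), np.float64(142.5), np.float64(139.5)]
carrier world [516.1 -85.9] yaw 12.64 dock xy [ 0.9 13.7] tool [515.3 -93.6   7.4] tool dock [-1.4  6.3] toolyaw 8.65 F [-4.   6.6 24.2]
time: 11.37
ee_pos: [0.5172, -0.1029, 0.0074]
eef_rot: [0.652, 0.759, 0.002, 0.0]
ft_force: [-4.1, 9.9, 24.2]
width: 0.0358
grip_force: 12.2
rowspan 180 431 [np.float64(151.5), np.float64(148.5), np.float64(145.5), np.float64(142.5), np.float64(139.5)]
carrier world [517.9 -95.1] yaw 12.67 dock xy [0.8 4.3] tool [ 517.2 -102.8    7.4] tool dock [-1.4 -3.1] toolyaw 8.69 F [-4.1  8.1 23.7]
```

```bash

python3 -m crank '{"steps":[[[0.02,-0.08,0],[0,0,0]],[[0.02,-0.08,0],[0,0,0]],[[0,0,0],[0,0,0]]]}'
python3 -m crank '{"steps":[[[0.01,-0.05,0],[0,0,0]],[[0,0,0],[0,0,0]]]}'
python3 -c "
from h import *
pose()"
```

```text
time: 11.67
ee_pos: [0.518, -0.1062, 0.0074]
eef_rot: [0.651, 0.759, 0.002, -0.0]
ft_force: [-6.8, 11.3, 25.6]
width: 0.0363
grip_force: 12.7
time: 11.83
ee_pos: [0.518, -0.1063, 0.0074]
eef_rot: [0.651, 0.759, 0.003, -0.001]
ft_force: [-7.0, 13.5, 26.2]
width: 0.0358
grip_force: 13.2
rowspan 181 432 [np.float64(150.5), np.float64(148.5), np.float64(145.5), np.float64(142.5), np.float64(139.5)]
carrier world [518.8 -98.5] yaw 12.55 dock xy [1.  0.9] tool [ 518.  -106.3    7.4] tool dock [-1.3 -6.7] toolyaw 8.75 F [-7.7 15.4 26.2]
```

```bash

python3 -m crank '{"steps":[[[0.01,-0.05,0],[0,0,0]],[[0,0,0],[0,0,0]],[[0,0,0],[0,0,0]]]}'
python3 -c "
from h import *
pose()"
```

```text
time: 12.13
ee_pos: [0.5181, -0.1065, 0.0074]
eef_rot: [0.651, 0.759, 0.003, -0.001]
ft_force: [-7.2, 17.1, 27.0]
width: 0.0359
grip_force: 13.5
rowspan 181 432 [np.float64(150.5), np.float64(147.5), np.float64(145.5), np.float64(142.5), np.float64(139.5)]
carrier world [518.7 -98.6] yaw 12.42 dock xy [0.9 0.7] tool [ 518.1 -106.5    7.4] tool dock [-1.3 -6.9] toolyaw 8.8 F [-7.6 17.7 26.9]
```

Push force climbs with no more travel: home on the stop. Release upward.

```bash

python3 -m crank '{"steps":[[[0,0,-0],[0,0,0]],[[0,0,0.05],[0,0,0]],[[0,0,0.1],[0,0,0]],[[0,0,0.3],[0,0,0]],[[0,0,0.8],[0,0,0]],[[0,0,1],[0,0,0]],[[0,0,1],[0,0,0]],[[0,0,1],[0,0,0]],[[0,0,1],[0,0,0]],[[0,0,0],[0,0,0]]]}'
python3 -m crank '{"steps":[[[-0.5,1,1],[0,0,0]],[[-0.5,1,1],[0,0,0]],[[-0.5,1,1],[0,0,0]],[[0,1,1],[0,0,0]],[[0,1,0],[0,0,0]],[[0,1,0],[0,0,0]],[[0,0,0],[0,0,0]],[[0,0,0],[0,0,0]]]}'
python3 -c "
from h import *
c=cams.camera('wrist');cv2.imwrite('pics/w5.png',c['pixels'])
c=cams.camera('side');cv2.imwrite('pics/s5.png',cv2.resize(c['pixels'][170:300,260:420],None,fx=4,fy=4,interpolation=2))"
```

```text
time: 13.02
ee_pos: [0.519, -0.1127, 0.1409]
eef_rot: [0.653, 0.758, 0.001, 0.003]
ft_force: [1.0, -0.6, 0.2]
width: 0.0358
grip_force: 0.0
time: 13.68
ee_pos: [0.4792, 0.0385, 0.2364]
eef_rot: [0.651, 0.759, -0.0, 0.0]
ft_force: [-0.3, -1.0, 0.2]
width: 0.036
grip_force: 0.0
```

View pics/s5.png

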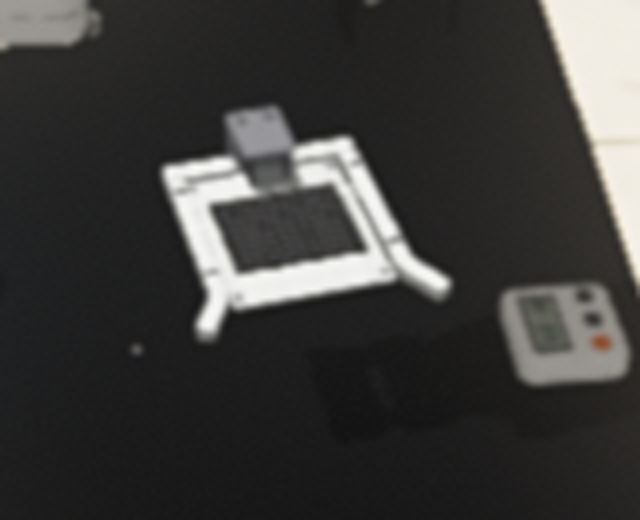

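View pics/w5.png

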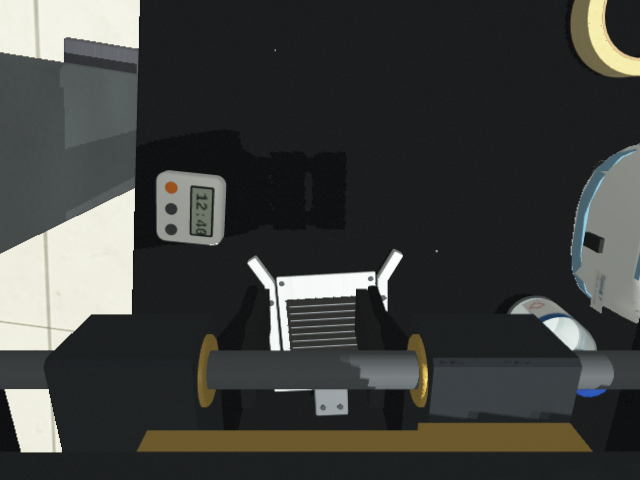

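Side: carrier sits between the rails, roller/bracket at its front; bystanders unmoved. Wrist: rear edge from (277,277) to (376,272) near the flare bends, front masked by the gripper. A dark line at the stop deserves a measured check from a clear spot.

```bash

python3 -m crank '{"steps":[[[0.1,-0.8,0],[0,0,0]],[[0.1,-0.8,0],[0,0,0]],[[0.1,-0.8,0],[0,0,0]],[[0.1,-0.8,0],[0,0,0]],[[0.1,-0.8,0],[0,0,0]],[[0.1,-0.8,0],[0,0,0]],[[0.1,-0.8,0],[0,0,0]],[[0.1,-0.8,0],[0,0,0]],[[0,-0.8,0],[0,0,0]],[[0,0,0],[0,0,0]]]}'
python3 -c "
from h import *
import pickle
c=cams.camera('wrist');pickle.dump(c,open('w6.pkl','wb'))
cv2.imwrite('pics/w6.png',cv2.resize(c['pixels'][60:320,180:460],None,fx=2.3,fy=2.3,interpolation=2))"
```

```text
time: 14.62
ee_pos: [0.4988, -0.1483, 0.2355]
eef_rot: [0.655, 0.756, -0.0, -0.0]
ft_force: [-0.8, -1.4, -0.2]
width: 0.0362
grip_force: 0.0
```

View pics/w6.png

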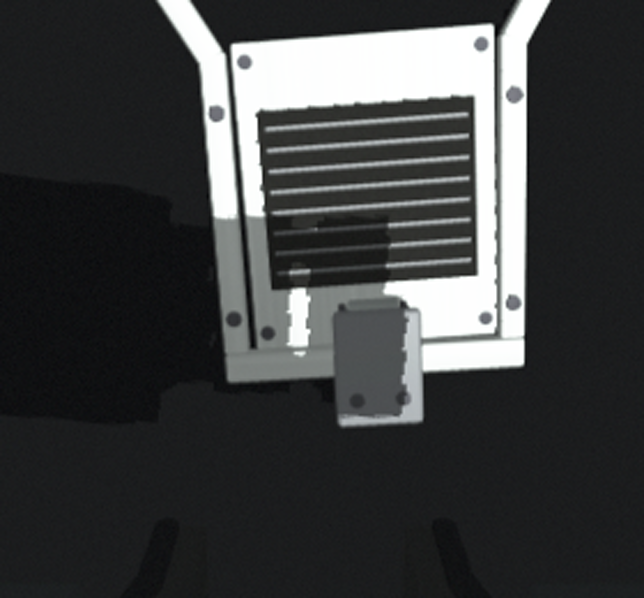

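The crop shows the plate's front edge tight against the stop, with a gap of 1 mm or less at (460,337) and (290,350). It is in line between the rails, under the roller, and the fingers are well clear.

```bash
python3 -c "
from h import *
print(ticket.close_job())"
```

```text
the job is handed in; nothing more can be done
None
```

The carrier is home in the dock: its front edge is within about 1 mm of the end stop and it sits under the roller bracket. The robot let go and I handed the job in at about 15 s; no verdict came back.

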